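# Exchange the reference block at the back of the storage bay

## Task

The square reference block at the back of the storage bay is wanted in the middle of the check plate, its sides parallel to the plate's, and the round block, now waiting on the rubber mat, takes the place it leaves in the bay. First clear the V anvil and the small cardboard box from in front of it onto the free part of the mat, then fetch the square block, store the round one, and finally put the anvil and the box back exactly where each stood, turned as before. Keep everything upright, and do not disturb the loupe or the specimen.

Things in the scene. Friction and masses are not known exactly. Their poses are not given: they have to be found in the camera images.
- bay: Fixed storage bay: plate 200 x 170 mm, top at 5 mm; two cheeks along x, 76 long, 15 mm high over the plate, inner faces at y = +-39; rear fence, 22 mm high, at x = 84, plate free before it. Origin at worktop level under the stall's middle (between the cheeks: the square block's place); x to the rear, y left. V anvil and box stand side by side on the plate at x = -67, y = +-36, in either order.
- mat: Fixed black ribbed rubber mat, 180 x 180 x 3 mm, the side area, left or right of the bay. Origin at the centre of its underside, x (away from the robot) and y along its sides. The round block starts on its near half (x about -46 mm, y -35 to 35); the far half is empty.
- plate: Fixed square check plate of dark steel, smooth and thick (unlike the larger, thin mat), 100 x 100 mm, top 15 mm above the worktop. Origin at the centre of its underside, x and y along its sides. It lies on the other side of the bay from the mat.
- square_block: Loose square steel reference block, 60 x 60 x 16 mm, about 0.4 kg. Origin at the centre of its underside, x and y parallel to its sides. Starts in the bay's stall, sides along the bay's; only 9 mm is free at each cheek, so it is grasped by its front and rear sides.
- round_block: Loose round steel reference block, diameter 60, height 16 mm, about 0.36 kg. Origin at the centre of its underside, z up.
- gauge_box: Loose small closed cardboard box, 44 (x) x 62 (y) x 36 mm high, about 0.12 kg, solid. Origin at the centre of its underside. Stands in the bay with its 44 mm width along the bay's x; can be gripped across that width by its upper 15 mm, above the blocks (16 mm high).
- vee_anvil: Loose V anvil, 60 x 60 x 46 mm, about 0.52 kg: a short dark stem, a disc 60 mm in diameter whose top is 34 mm above the origin, and on it a light V block (groove along x), 44 (x) x 60 (y) mm, flat front and rear faces from 34 to 46 mm height, gripped across its 44 mm width just above the disc. Origin at the centre of its underside. Stands in the bay with its x along the bay's x.
- loupe: Loose bystander: black eyeglass loupe like a small flower pot, diameter 36, height 32 mm, standing on the worktop in front of the bay. Origin at the centre of its underside. To be left alone.
- specimen: Loose bystander: small black mounted specimen, a cylinder of diameter 30 and height 17 mm, standing on the worktop next to the check plate, 86 to 97 mm from the plate's centre on the plate's +x side. Origin at the centre of its underside. To be left alone.

How it is judged:
On the way, in this order (a step that is already met when the one before it is completed fails the run):
1. the V anvil and the box both stand upright on the mat, released (x of vee_anvil in the frame of mat between -0.09 and 0.09 m and y of vee_anvil in the frame of mat between -0.09 and 0.09 m and z of vee_anvil in the frame of mat between 0 and 0.008 m and contact force between each of vee_anvil, gauge_box and the fingers below 0.1 N and linear speed of each of vee_anvil, gauge_box below 0.02 m/s and angle between each of vee_anvil, gauge_box's own z axis and vertical below 0.12 rad and x of gauge_box in the frame of mat between -0.09 and 0.09 m and y of gauge_box in the frame of mat between -0.09 and 0.09 m and z of gauge_box in the frame of mat between 0 and 0.008 m), for 0.2 s.
2. the square block lies in the middle of the check plate, parallel to it, released (horizontal distance between square_block and plate below 0.012 m and z of square_block in the frame of plate between 0.011 and 0.019 m and (angle between the x axis of square_block and the x axis of plate, either way round below 0.17 rad or angle between the x axis of square_block and the y axis of plate, either way round below 0.17 rad) and contact force between square_block and the fingers below 0.1 N and linear speed of square_block below 0.02 m/s and angle between square_block's own z axis and vertical below 0.12 rad), for 0.2 s.
3. the round block lies in the stall of the bay where the square one was, released (horizontal distance between round_block and bay below 0.012 m and z of round_block in the frame of bay between 0.001 and 0.009 m and contact force between round_block and the fingers below 0.1 N and linear speed of round_block below 0.02 m/s and angle between round_block's own z axis and vertical below 0.12 rad), for 0.2 s.
At the end, for the whole second after the job is handed in: Square block flat on the plate, 12 mm from its centre at most, parallel within 10 degrees; round block flat in the stall within 12 mm of its middle; V anvil and box within 15 mm of their starting places and 14 degrees of parallel to the bay; all upright, released, at rest (all of step 2 and all of step 3 and distance of each of gauge_box, vee_anvil from where it was at the start of the episode below 0.015 m and angle between the x axis of each of gauge_box, vee_anvil and the x axis of bay, either way round below 0.25 rad and contact force between each of gauge_box, vee_anvil and the fingers below 0.1 N and linear speed of each of gauge_box, vee_anvil below 0.02 m/s and angle between each of gauge_box, vee_anvil's own z axis and vertical below 0.12 rad); the robot touches nothing.
It fails at once if the V anvil or the box is tipped over (angle between any of vee_anvil, gauge_box's own z axis and vertical above 0.7 rad).
It fails at once if the loupe or the specimen is disturbed (moved by more than 20 mm or tipped) ((distance of loupe from where it was at the start of the episode above 0.02 m or angle between loupe's own z axis and vertical above 0.5 rad) or (distance of specimen from where it was at the start of the episode above 0.02 m or angle between specimen's own z axis and vertical above 0.5 rad)).
It also fails if it takes over 131 s, if anything falls off the work surface, if the arm or the gripper's body presses on something with over 40 N, if the wrist force passes 120 N, or if a joint passes its speed limit or range.

## Robot

A 6-joint arm with a two-finger parallel gripper is mounted at the origin on a cart in front of the work surface, level with it; the furniture and walls round the work are solid. World frame = base frame: x ahead of the robot, y to its left, z up, the work surface at z = 0. Lengths are in m, angles in rad, forces in N, time in s.
With the tool pointing down it reaches from about 0.3 to 0.75 m from the base axis. Payload 8.5 kg.
Tool frame: the origin (TCP) lies at the very end of the fingers, on their centre line; the grasp point (between the pads) lies 19 mm behind it (robot.pinch_z is the distance from the TCP to the grasp point, in m); z points along the fingers, y is the line along which they close (so a half turn about z gives the same grasp; the last joint's range is limited). The gripper opens to 88 mm and grips with 3 to 60 N. Pads are 18 mm wide; open, the fingers measure 123 mm over their backs; the gripper's body (75 mm by 187 mm) begins 45 mm behind the grasp point.
Start: joints at [0.966, 0.381, 1.297, -0, 1.464, -0.215], TCP at [0.209, 0.509, 0.212] pointing down, gripper open.
Joint ranges: [-3.11, 3.11], [-0.89, 2.33], [0.22, 2.48], [-1.42, 4.56], [0.17, 2.85], [-2.88, 2.88]. Speed limits (rad/s): [2.39, 2.39, 3.14, 3.14, 3.14, 3.14].

## Interface

Orientations are given as a rotation vector (axis times angle).
In Python, from bench import readout, get_image, job_done, recognise, robot gives the robot as it stands.
- The arm moves only by the tool jog_arm, never from a script. Its argument "rows" is a list of rows, each a list of 6 numbers: the shift along the world's x, y, z as a fraction of full scale, then the turn, a rotation vector about the world's x, y, z as a fraction of full scale. In form: [[dx, dy, dz, ax, ay, az], ...]. A call has 1 to 12 rows; each row is the pose to reach, as a shift and turn from the pose commanded when the call began, turning the shorter way round; what a row does not reach only later rows make up. Full scale, the value 1, is 0.25 m for a shift and 360 degrees for a turn. A row lasts 1/12 s, in which the tool goes at most 41.7 mm and 7.16 degrees, less where a joint would pass 70% of its speed; a pose out of reach is approached as far as the arm can. A call with a number of a shift or a turn outside -1 to 1 is refused whole. A call with a gripper value outside its range is refused whole. "fingers" is the finger opening in mm, from 0 to 88.1, set as the call begins (left out, the last holds). The fingers move at their own pace and stop on an object; "squeeze" is the grip in N (left out, the last holds). Time passes only in rows, so rows that repeat a pose let the fingers close. It gives the time, the measured TCP pose, the force, the opening and the grip force at its end, in the units of the state.
- readout.state(): the state, without advancing time (a new reading comes with each control period).
- get_image(name): name is "scene" or "top"; returns a dict with "frame" (420x560x3 uint8, red, green, blue), "fx", "fy", "cx", "cy" (pixels), "pose" (4x4, takes a point from camera to world coordinates). Camera axes: x right, y down, z forward; pixel columns grow to the right and rows downward; lengths in m; the calibration is good to about 2 mm. A picture is of the moment at which its call begins. There is no depth.
- job_done(): hands the job in; it is judged then, once.
Trained networks look in a picture, given as the dict that the camera call returned (one of the last four; its "shot" number tells which), for a name from the list of things; names that differ only in an ending like _2 or _b are one class to them, and where a whole thing is asked for, a point or a joint stands for the part that bears it (a point fixed in the world has none). Each returns a list of dicts, best first, with "conf" (0 to 1); they miss things now and then, are a little off and sometimes report something else, mostly with a low value. They report only what shows in the picture. A call takes as long as a camera call.
- recognise(picture, name): "box" ([left, top, right, bottom] in pixels, round what is visible of it).
The state is a dict: "t": time; "q": joint angles; "qvel": joint speeds; "tau": joint torques, N m; "position": TCP position; "ee_rot": TCP orientation; "force": force on the tool from outside, world axes, zero at the start; "ft_torque": the same for the moment, N m; "opening": opening from 0.0 (shut) to 1.0 (fully open); "gripper_force": force on a finger pad.
Only numpy, scipy, OpenCV 4.12 (cv2) and the standard library are available. Lean on these libraries where they do the work, as an engineer would, in place of code of your own. Each camera call takes 0.05 s, during which the arm holds its last target. There are 200 camera calls.

## Working session

There is one attempt and no reset: what is moved stays moved. The work goes in short steps, Python scripts to look and compute and a tool call to move; the robot and the scene stay as the last step left them, time stands still between calls to the robot, and variables do not carry over. Pictures are saved under pics/ and viewed, at most 14 in all, crops included, and the job is handed in when it is done.

Besides the shell and the picture viewer there is one more tool, called after "Emit:" by a JSON object that holds its "method" and its "body". jog_arm: Moves the arm, as the interface text tells. Its arguments: {"type":"object","properties":{"rows":{"type":"array"},"fingers":{"type":"number"},"squeeze":{"type":"number"}},"required":["rows"]}

```bash
mkdir -p pics; ls; cat > h.py <<'E'
import numpy as np, cv2
from bench import readout, get_image, recognise, robot
def ray(im,u,v,z):
    P=np.array(im["pose"]);d=P[:3,:3]@np.array([(u-im["cx"])/im["fx"],(v-im["cy"])/im["fy"],1]);o=P[:3,3]
    return o+d*(z-o[2])/d[2]
def proj(im,p):
    P=np.array(im["pose"]);c=P[:3,:3].T@(np.array(p)-P[:3,3]);return im["fx"]*c[0]/c[2]+im["cx"],im["fy"]*c[1]/c[2]+im["cy"]
def save(im,n,scale=1,crop=None):
    f=im["frame"][:,:,::-1]
    if crop: f=f[crop[1]:crop[3],crop[0]:crop[2]]
    cv2.imwrite("pics/"+n,cv2.resize(np.ascontiguousarray(f),None,fx=scale,fy=scale,interpolation=cv2.INTER_CUBIC))
E
python3 - <<'E'
from h import *
s=readout.state();print(s)
for n in("top","scene"):
    im=get_image(n);save(im,n+"0.png",1.4);print(n,np.round(im["pose"],3).tolist(),im["fx"])
    for k in "bay mat plate square_block round_block gauge_box vee_anvil loupe specimen".split():
        for r in recognise(im,k)[:2]:
            b=r["box"];print(k,np.round(b),round(r["conf"],2),np.round(ray(im,(b[0]+b[2])/2,(b[1]+b[3])/2,0.01),3))
E
```

```text
pics
{'t': 0.0, 'q': array([ 9.65722718e-01,  3.81142727e-01,  1.29824289e+00,  5.46669492e-08,
        1.46358958e+00, -2.15276573e-01]), 'qvel': array([ 1.16218690e-03,  6.66186890e-04,  4.66775376e-05,  1.67059213e-03,
        2.37218168e-03, -7.49498175e-04]), 'tau': array([ 4.65154426e-04, -4.37911892e+01, -2.24554342e+01,  7.13982736e-02,
        3.53489479e-02, -1.28160814e-04]), 'position': array([0.20880667, 0.50848048, 0.21097243]), 'ee_rot': array([-6.08315852e-01, -3.08157236e+00,  1.99117496e-03]), 'force': array([-0.37220224, -0.18473029,  0.7836229 ]), 'ft_torque': array([-0.00391829,  0.0309959 ,  0.01872555]), 'gripper_force': 0.0, 'opening': 1.0028593697551067}
top [[0.153, -0.968, 0.201, 0.323], [-0.988, -0.15, 0.03, -0.008], [0.001, -0.203, -0.979, 1.019], [0.0, 0.0, 0.0, 1.0]] 399.55712357304213
bay [259. 151. 340. 237.] 0.6 [ 0.603 -0.016  0.01 ]
mat [367. 219. 447. 303.] 0.97 [ 0.471 -0.309  0.01 ]
plate [155. 208. 202. 250.] 0.55 [0.462 0.277 0.01 ]
square_block [287. 173. 312. 202.] 0.77 [ 0.62  -0.013  0.01 ]
round_block [400. 266. 420. 292.] 0.88 [ 0.427 -0
[... 253 characters left out ...]
[0.732, -0.484, 0.48, -0.121], [-0.682, -0.521, 0.514, -0.672], [0.001, -0.703, -0.711, 0.975], [0.0, 0.0, 0.0, 1.0]] 531.3299679383281
bay [260. 170. 357. 244.] 0.6 [ 0.604 -0.02   0.01 ]
mat [307. 261. 417. 358.] 0.6 [ 0.465 -0.319  0.01 ]
plate [170. 161. 216. 194.] 0.63 [0.455 0.275 0.01 ]
square_block [298. 192. 324. 213.] 0.84 [ 0.621 -0.011  0.01 ]
round_block [333. 306. 364. 332.] 0.77 [ 0.425 -0.315  0.01 ]
gauge_box [269. 191. 294. 219.] 0.81 [0.559 0.033 0.01 ]
vee_anvil [288. 204. 316. 229.] 0.66 [ 0.568 -0.032  0.01 ]
loupe [237. 231. 254. 250.] 0.48 [0.41  0.003 0.01 ]
specimen [211. 155. 223. 165.] 0.6 [0.55  0.289 0.01 ]
specimen [236. 231. 255. 251.] 0.37 [0.409 0.003 0.01 ]
```

View pics/top0.png

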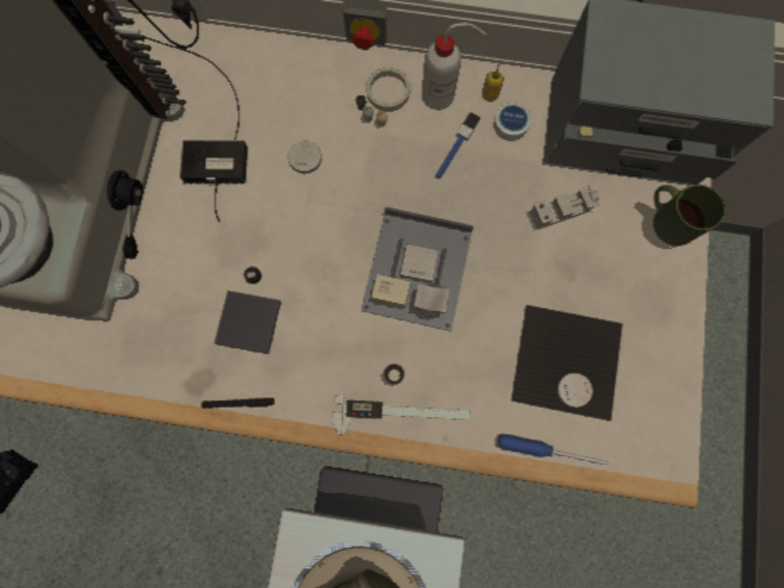

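View pics/scene0.png

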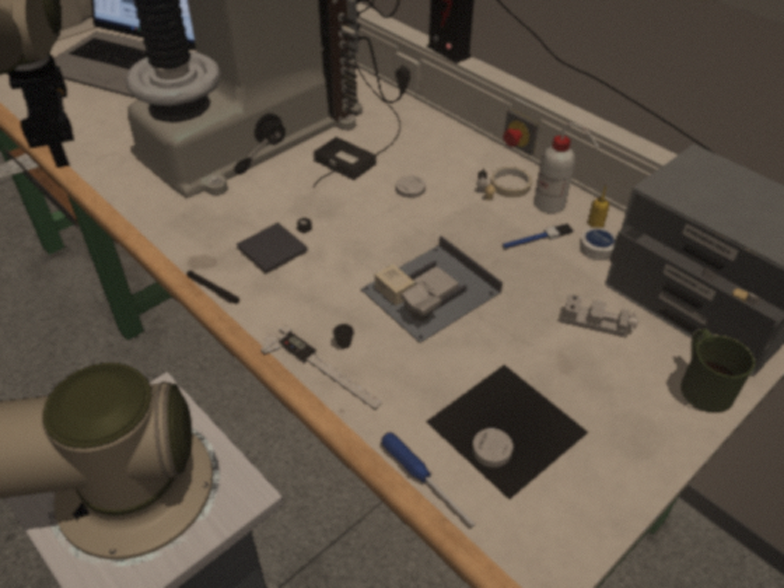

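The top view shows, at 1.4× scale, the bay around (415,270) with the box at front-left (390,290) and the anvil at front-right (430,297). The mat is at right (567,362), the round block at (575,390), the plate at (248,322), and the specimen just behind the plate. The loupe is at (393,374). Next I'll fit the outlines for the poses.

```bash
python3 - <<'E'
from h import *
im=get_image("top");f=im["frame"]
g=cv2.cvtColor(f,cv2.COLOR_RGB2GRAY)
def fit(box,z,lo,hi,name):
    l,t,r,b=box;m=np.zeros_like(g);m[t:b,l:r]=((g[t:b,l:r]>=lo)&(g[t:b,l:r]<hi))*255
    m=cv2.morphologyEx(m,cv2.MORPH_OPEN,np.ones((2,2)))
    c=max(cv2.findContours(m,0,2)[0],key=cv2.contourArea)[:,0]
    # convex hull, world mm
    w=np.array([ray(im,u,v,z)[:2]*1000 for u,v in c],np.float32)
    print(name,cv2.minAreaRect(w))
print(g[260,375:440:8],g[225,160:200:8],g[225,262:270],g[170,275:280])
fit((360,212,452,308),.003,0,50,"mat")
fit((150,204,206,255),.015,0,80,"plate")
fit((250,146,345,240),.005,0,135,"bay")
save(im,"crop.png",7,(250,145,345,240))
# project predicted bay corners check
E
```

```text
[41 36 36 38 35 37 36 34 37] [52 53 56 54 56] [144 144 144 144 140 136 137 137] [97 98 97 99 98]
mat ((476.5588684082031, -307.9856872558594), (176.25868225097656, 176.28887939453125), 87.54922485351562)
plate ((457.200927734375, 276.1990661621094), (100.26404571533203, 100.30682373046875), 88.30170440673828)
bay ((611.3260498046875, -12.169235229492188), (245.01815795898438, 252.4390869140625), 8.824978828430176)
```

View pics/crop.png

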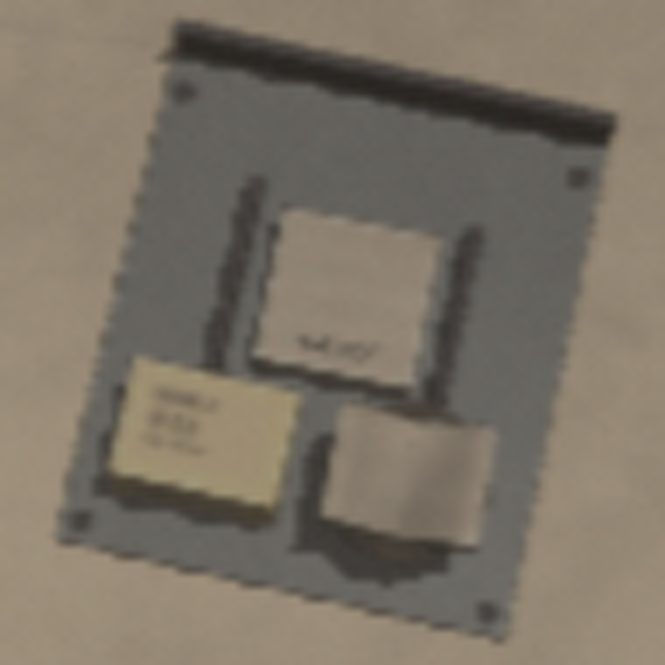

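The crop shows the box's top corners at about (140,355), (302,395), (275,508) and (108,472). The V block's are at (340,400), (497,430), (478,548) and (322,515), and the square block's at (283,208), (443,238), (413,388) and (252,358). The plate's front corners are at (60,540) and (505,640).

```bash
python3 - <<'E'
from h import *
im=get_image("top")
def W(pts,z): return np.array([ray(im,(u+.5)/7-.5+250,(v+.5)/7-.5+145,z)[:2]*1000 for u,v in pts],np.float32)
for n,p,z in [("box",[(140,355),(302,395),(275,508),(108,472)],.041),("sq",[(283,208),(443,238),(413,388),(252,358)],.021),("vee",[(340,400),(497,430),(478,548),(322,515)],.051),("bayfront",[(60,540),(505,640)],.005),("bayback",[(168,65),(608,145)],.005)]:
    w=W(p,z);print(n,w.mean(0),[round(float(np.linalg.norm(w[i]-w[i-1])),1) for i in range(len(w))],np.degrees(np.arctan2(*(w[1]-w[0])[::-1]))+90)
im2=get_image("scene")
# visible round block
for i in (im,im2):
    for k,z in (("round_block",.019-.003),("square_block",.016),("loupe",.016),("specimen",.008)):
        for r in recognise(i,k)[:1]:
            b=r["box"];print(k,ray(i,(b[0]+b[2])/2,(b[1]+b[3])/2,z))
g=im["frame"].max(2);l,t,r,b=395,260,428,298
m=(g[t:b,l:r]>90).astype(np.uint8);c=max(cv2.findContours(m,0,2)[0],key=cv2.contourArea)[:,0]
w=np.array([ray(im,u+l,v+t,.019)[:2]*1000 for u,v in c],np.float32);print(cv2.minEnclosingCircle(w),cv2.fitEllipse(w))
# predict geometry: bay at guess
E
```

```text
box [553.9081    30.679653] [44.8, 60.3, 42.8, 61.2] -5.483589
sq [617.3145   -12.440424] [59.0, 60.6, 58.8, 60.3] -2.2789154
vee [547.9037  -43.13128] [42.4, 56.8, 43.4, 56.2] -2.3404999
bayfront [507.7377    -4.526493] [167.9, 167.9] -4.0612793
bayback [699.94995  -16.471466] [170.7, 170.7] -2.0457306
round_block [ 0.42517607 -0.31833812  0.016     ]
square_block [ 0.61505547 -0.01431877  0.016     ]
loupe [ 0.60387573 -0.00819355  0.016     ]
round_block [ 0.42343904 -0.31942132  0.016     ]
square_block [ 0.61551613 -0.01649514  0.016     ]
loupe [ 0.40407257 -0.00155947  0.016     ]
specimen [0.5531054  0.28322557 0.008     ]
((428.2701721191406, -319.3100891113281), 30.343435287475586) ((428.37451171875, -318.9858703613281), (57.28717803955078, 58.93097686767578), 11.656961441040039)
```

Emit:
{"method": "jog_arm", "body": {"rows": [[0.45,-0.74,0,0,0,-0.0663],[0.45,-0.74,0,0,0,-0.0663],[0.45,-0.74,0,0,0,-0.0663],[0.45,-0.74,0,0,0,-0.0663],[0.45,-0.74,0,0,0,-0.0663],[0.45,-0.74,0,0,0,-0.0663],[0.45,-0.74,0,0,0,-0.0663],[0.45,-0.74,0,0,0,-0.0663]], "fingers": 64, "squeeze": 35}}

```text
t: 2.22
position: [0.3214, 0.324, 0.2117]
ee_rot: [-1.234, -2.889, -0.001]
force: [-0.6, -0.3, -0.4]
opening: 0.732
gripper_force: 0.0
```

Emit:
{"method": "jog_arm", "body": {"rows": [[0.45,-0.74,0,0,0,-0.0663],[0.45,-0.74,0,0,0,-0.0663],[0.45,-0.74,0,0,0,-0.0663],[0.45,-0.74,0,0,0,-0.0663],[0.45,-0.74,0,0,0,-0.0663],[0.45,-0.74,0,0,0,-0.0663],[0.45,-0.74,0,0,0,-0.0663],[0.45,-0.74,0,0,0,-0.0663]]}}

```text
t: 2.88
position: [0.4336, 0.1402, 0.2114]
ee_rot: [-1.802, -2.573, -0.0]
force: [0.1, -0.5, 0.3]
opening: 0.721
gripper_force: 0.0
```

Emit:
{"method": "jog_arm", "body": {"rows": [[0.45,-0.73,0,0,0,-0.0663],[0.45,-0.73,0,0,0,-0.0663],[0.45,-0.73,0,0,0,-0.0663],[0.45,-0.73,0,0,0,-0.0663],[0.45,-0.73,0,0,0,-0.0663],[0.45,-0.73,0,0,0,-0.0663],[0.45,-0.73,0,0,0,-0.0663],[0.45,-0.73,0,0,0,-0.0663],[0.45,-0.73,0,0,0,-0.0663]]}}

```text
t: 3.63
position: [0.5458, -0.0412, 0.2118]
ee_rot: [-2.293, -2.147, -0.0]
force: [-0.0, -0.2, -0.3]
opening: 0.726
gripper_force: 0.0
```

Emit:
{"method": "jog_arm", "body": {"rows": [[0.009,-0.009,-0.14,0,0,0],[0.009,-0.009,-0.28,0,0,0],[0.009,-0.009,-0.42,0,0,0],[0.009,-0.009,-0.53,0,0,0],[0.009,-0.009,-0.58,0,0,0],[0.009,-0.009,-0.62,0,0,0],[0.009,-0.009,-0.65,0,0,0],[0.009,-0.009,-0.67,0,0,0],[0.009,-0.009,-0.68,0,0,0],[0.009,-0.009,-0.68,0,0,0]]}}

```text
t: 4.47
position: [0.5489, -0.0458, 0.0418]
ee_rot: [2.296, 2.144, 0.001]
force: [0.5, 0.2, 0.9]
opening: 0.723
gripper_force: 0.0
```

```bash
python3 - <<'E'
from h import *
im=get_image("scene");save(im,"s1.png",4,(220,130,380,270))
E
```

```text
(no output)
```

View pics/s1.png

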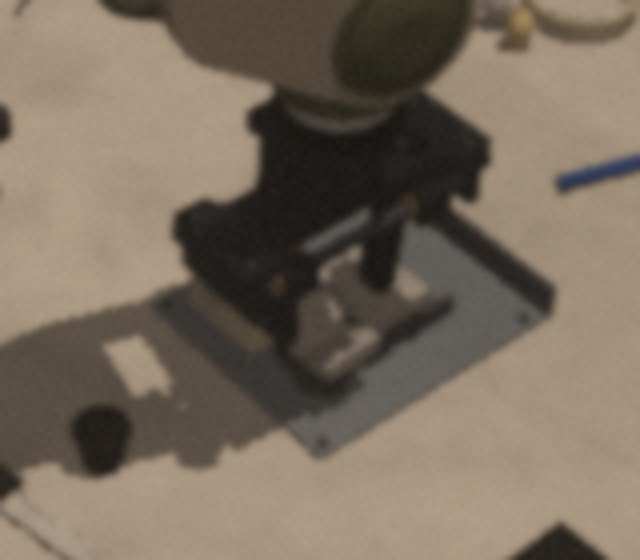

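The fingers straddle the V block: one in front at (290,310), one behind at (380,250). I'll close and lift.

Emit:
{"method": "jog_arm", "body": {"rows": [[0,0,0,0,0,0],[0,0,0,0,0,0],[0,0,0,0,0,0],[0,0,0,0,0,0],[0,0,0,0,0,0],[0,0,0,0,0,0],[0,0,0,0,0,0],[0,0,0,0,0,0]], "fingers": 30, "squeeze": 35}}

```text
t: 5.18
position: [0.5487, -0.0461, 0.0416]
ee_rot: [-2.297, -2.144, -0.0]
force: [0.2, -0.3, -0.3]
opening: 0.34
gripper_force: 0.0
```

Emit:
{"method": "jog_arm", "body": {"rows": [[0,0,0.02,0,0,0],[0,0,0.06,0,0,0],[0,0,0.12,0,0,0],[0,0,0.2,0,0,0],[0,0,0.28,0,0,0],[0,0,0.34,0,0,0],[0,0,0.38,0,0,0],[0,0,0.4,0,0,0],[0,0,0.4,0,0,0]]}}

```text
t: 5.93
position: [0.549, -0.0461, 0.1426]
ee_rot: [2.295, 2.143, 0.001]
force: [0.5, 0.2, -0.3]
opening: 0.34
gripper_force: 0.0
```

```bash
python3 - <<'E'
from h import *
im=get_image("scene")
for i in (im,):
  for k in("vee_anvil","gauge_box"):print([(np.round(r["box"]),r["conf"]) for r in recognise(i,k)[:2]])
save(im,"s2.png",5,(240,150,360,260))
print(robot, robot.pinch_z)
E
```

```text
[(array([286., 202., 315., 229.]), 0.55)]
[(array([268., 192., 294., 221.]), 0.58)]
<Robot object at 0x7fc423120050> 0.0187
```

View pics/s2.png

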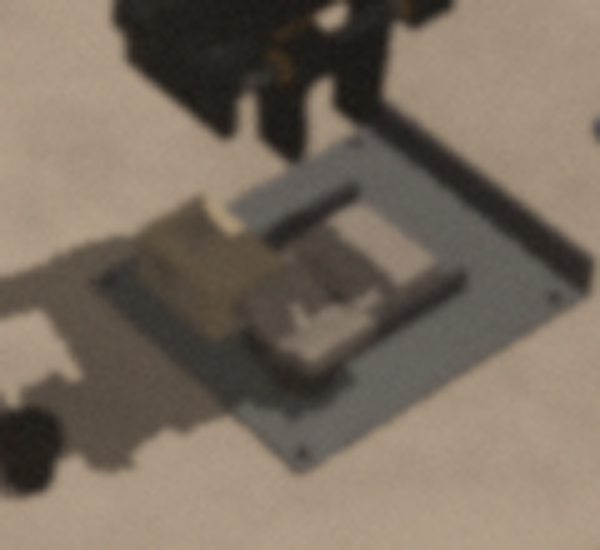

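The fingers passed through the V groove without touching and the anvil hasn't moved. I'll grip lower, right down at the disc.

Emit:
{"method": "jog_arm", "body": {"rows": [[-0.003,0.012,-0.12,0,0,0],[-0.003,0.012,-0.24,0,0,0],[-0.003,0.012,-0.32,0,0,0],[-0.003,0.012,-0.37,0,0,0],[-0.003,0.012,-0.39,0,0,0],[-0.003,0.012,-0.4,0,0,0],[-0.003,0.012,-0.405,0,0,0],[-0.003,0.012,-0.409,0,0,0],[-0.003,0.012,-0.409,0,0,0],[-0.003,0.012,-0.409,0,0,0]], "fingers": 64}}

```text
t: 6.92
position: [0.5483, -0.0431, 0.0399]
ee_rot: [2.296, 2.143, 0.001]
force: [0.1, -0.5, 0.5]
opening: 0.725
gripper_force: 0.0
```

Emit:
{"method": "jog_arm", "body": {"rows": [[0,0,0,0,0,0],[0,0,0,0,0,0],[0,0,0,0,0,0],[0,0,0,0,0,0],[0,0,0,0,0,0],[0,0,0,0,0,0],[0,0,0,0,0,0],[0,0,0,0,0,0]], "fingers": 36, "squeeze": 35}}

```text
t: 7.58
position: [0.548, -0.043, 0.0393]
ee_rot: [-2.296, -2.144, 0.0]
force: [0.9, -0.1, -0.6]
opening: 0.409
gripper_force: 0.0
```

```bash
python3 - <<'E'
from h import *
im=get_image("scene");t=get_image("top")
def cr(i,c):
    f=np.ascontiguousarray(i["frame"][c[1]:c[3],c[0]:c[2],::-1]);return cv2.resize(f,(390,390),interpolation=cv2.INTER_CUBIC)
cv2.imwrite("pics/s3.png",np.hstack([cr(im,(265,170,335,240)),cr(t,(270,170,340,240))]))
E
```

```text
(no output)
```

View pics/s3.png

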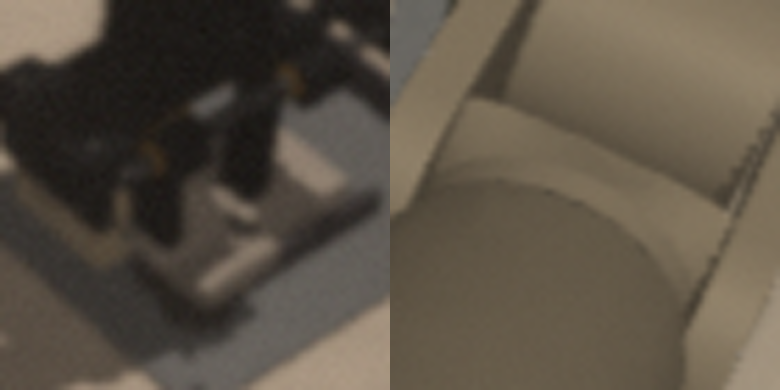

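```bash
python3 - <<'E'
from h import *
im=get_image("scene");s=readout.state();p=s["position"];print(p,s["opening"],s["gripper_force"])
c=np.array([.548,-.0433,0]);th=np.radians(-4);R=np.array([[np.cos(th),-np.sin(th),0],[np.sin(th),np.cos(th),0],[0,0,1]])
f=cv2.resize(np.ascontiguousarray(im["frame"][170:240,265:335,::-1]),(780,780)[:2],interpolation=cv2.INTER_CUBIC)[100:680]
k=780/70
def P(q):
    u,v=proj(im,q);return int((u-265+.5)*k),int((v-170+.5)*k)-100
def poly(pts,col): cv2.polylines(f,[np.array([P(q) for q in pts])],True,col,1)
for z in(.039,.051): poly([c+R@np.array([x,y,z]) for x,y in((.022,.03),(.022,-.03),(-.022,-.03),(-.022,.03))],(0,255,0))
for sx in(1,-1):
    poly([p+R@np.array([sx*.018,y,z]) for y,z in((-.009,0),(.009,0),(.009,.03),(-.009,.03))],(0,0,255))
cv2.imwrite("pics/s4.png",f)
E
```

```text
[ 0.54799509 -0.04302551  0.03929077] 0.4100357603405368 0.0
```

View pics/s4.png

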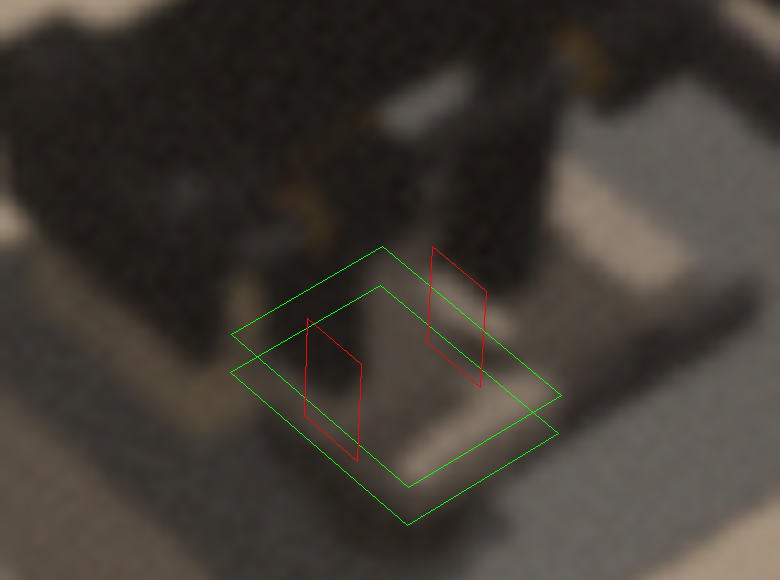

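```bash
python3 - <<'E'
from h import *
im=get_image("scene");p=np.array([.549,-.0461,.1426])
for d in(0,.015,.024,-.015,-.024):
  for z in (0,.02):
    u,v=proj(im,p+[d,-d*.07,z]);print(d,z,round((u-240+.5)*5),round((v-150+.5)*5))
E
```

```text
0 0 315 172
0 0.02 316 140
0.015 0 339 158
0.015 0.02 341 126
0.024 0 353 150
0.024 0.02 356 118
-0.015 0 290 186
-0.015 0.02 292 153
-0.024 0 275 194
-0.024 0.02 276 162
```

Projecting the reported TCP into the images puts it about 19 mm below the visible fingertips, in both s2 and s4. So the tips were probably above the V block (top at 51 mm) on both closings. I'll open and test with a small descent, watching the force.

Emit:
{"method": "jog_arm", "body": {"rows": [[0,0,0,0,0,0],[0,0,0,0,0,0],[0,0,0,0,0,0],[0,0,0,0,0,0],[0,0,-0.003,0,0,0],[0,0,-0.006,0,0,0],[0,0,-0.009,0,0,0],[0,0,-0.012,0,0,0],[0,0,-0.012,0,0,0]], "fingers": 64}}

```text
t: 8.53
position: [0.5479, -0.043, 0.0361]
ee_rot: [-2.296, -2.144, 0.0]
force: [0.2, 0.2, -0.4]
opening: 0.728
gripper_force: 0.0
```

No contact 3 mm below the disc's top, so the tips really are higher than reported. I'll carry on down gently.

Emit:
{"method": "jog_arm", "body": {"rows": [[0,0,-0.006,0,0,0],[0,0,-0.012,0,0,0],[0,0,-0.018,0,0,0],[0,0,-0.024,0,0,0],[0,0,-0.03,0,0,0],[0,0,-0.036,0,0,0],[0,0,-0.042,0,0,0],[0,0,-0.042,0,0,0]]}}

```text
t: 9.2
position: [0.5479, -0.043, 0.0255]
ee_rot: [-2.296, -2.143, 0.0]
force: [-0.3, -0.6, -0.4]
opening: 0.725
gripper_force: 0.0
```

Emit:
{"method": "jog_arm", "body": {"rows": [[0,0,0,0,0,0],[0,0,0,0,0,0],[0,0,0,0,0,0],[0,0,0,0,0,0],[0,0,0,0,0,0],[0,0,0,0,0,0],[0,0,0,0,0,0]], "fingers": 38, "squeeze": 35}}

```text
t: 9.78
position: [0.548, -0.043, 0.0258]
ee_rot: [2.296, 2.144, -0.0]
force: [0.4, -0.4, 0.4]
opening: 0.428
gripper_force: 0.0
```

Emit:
{"method": "jog_arm", "body": {"rows": [[0,0,0,0,0,0],[0,0,0,0,0,0],[0,0,0,0,0,0],[0,0,0,0,0,0],[0,0,-0.004,0,0,0],[0,0,-0.008,0,0,0],[0,0,-0.012,0,0,0],[0,0,-0.014,0,0,0],[0,0,-0.014,0,0,0]], "fingers": 64}}

```text
t: 10.53
position: [0.5479, -0.043, 0.0221]
ee_rot: [-2.296, -2.144, 0.0]
force: [0.5, -0.3, 0.6]
opening: 0.725
gripper_force: 0.0
```

Emit:
{"method": "jog_arm", "body": {"rows": [[0,0,0,0,0,0],[0,0,0,0,0,0],[0,0,0,0,0,0],[0,0,0,0,0,0],[0,0,0,0,0,0],[0,0,0,0,0,0],[0,0,0,0,0,0]], "fingers": 38, "squeeze": 35}}

```text
t: 11.12
position: [0.5483, -0.0431, 0.0224]
ee_rot: [2.296, 2.143, 0.001]
force: [1.1, -0.6, -0.2]
opening: 0.481
gripper_force: 34.9
```

```bash
python3 - <<'E'
from h import *
im=get_image("scene");s=readout.state();p=s["position"];print(p,s["opening"],s["gripper_force"])
c=np.array([.548,-.0433,0]);th=np.radians(-4);R=np.array([[np.cos(th),-np.sin(th),0],[np.sin(th),np.cos(th),0],[0,0,1]])
f=cv2.resize(np.ascontiguousarray(im["frame"][170:240,265:335,::-1]),(780,780)[:2],interpolation=cv2.INTER_CUBIC)[100:680]
k=780/70
def P(q):
    u,v=proj(im,q);return int((u-265+.5)*k),int((v-170+.5)*k)-100
def poly(pts,col): cv2.polylines(f,[np.array([P(q) for q in pts])],True,col,1)
for z in(.039,.051): poly([c+R@np.array([x,y,z]) for x,y in((.022,.03),(.022,-.03),(-.022,-.03),(-.022,.03))],(0,255,0))
for sx in(1,-1):
    poly([p+[0,0,.0187]+R@np.array([sx*.019,y,z]) for y,z in((-.009,0),(.009,0),(.009,.03),(-.009,.03))],(0,0,255))
cv2.imwrite("pics/s5.png",f)
E
```

```text
[ 0.54826838 -0.04308829  0.02241568] 0.47904930730998196 34.93582606315613
```

View pics/s5.png

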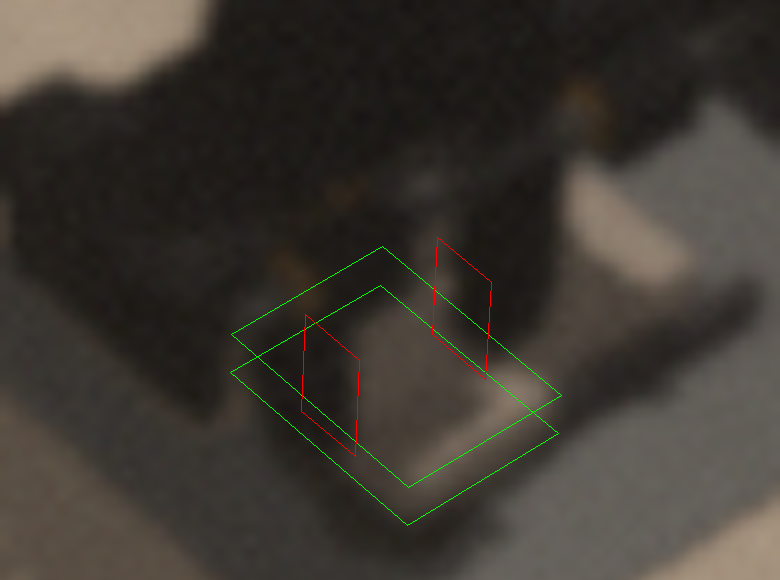

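Gripped: the opening is 42 mm at 35 N. The fingertips lie about 19 mm above the reported TCP, so I'll work with that offset. Lifting.

Emit:
{"method": "jog_arm", "body": {"rows": [[0,0,0.02,0,0,0],[0,0,0.06,0,0,0],[0,0,0.12,0,0,0],[0,0,0.18,0,0,0],[0,0,0.23,0,0,0],[0,0,0.26,0,0,0],[0,0,0.28,0,0,0],[0,0,0.28,0,0,0]]}}

```text
t: 11.83
position: [0.5481, -0.043, 0.0931]
ee_rot: [2.296, 2.143, 0.001]
force: [0.3, 0.2, -5.2]
opening: 0.481
gripper_force: 34.9
```

Emit:
{"method": "jog_arm", "body": {"rows": [[0,-0.03,0,0,0,0],[-0.004,-0.09,0,0,0,0],[-0.01,-0.17,0,0,0,0],[-0.016,-0.25,0,0,0,0],[-0.022,-0.33,0,0,0,0],[-0.028,-0.41,0,0,0,0],[-0.034,-0.49,0,0,0,0],[-0.04,-0.55,0,0,0,0],[-0.044,-0.59,0,0,0,0],[-0.046,-0.61,0,0,0,0],[-0.046,-0.618,0,0,0,0],[-0.046,-0.618,0,0,0,0]]}}

```text
t: 12.83
position: [0.5364, -0.1973, 0.0921]
ee_rot: [-2.296, -2.143, -0.0]
force: [-0.8, -0.7, -4.7]
opening: 0.478
gripper_force: 34.9
```

Emit:
{"method": "jog_arm", "body": {"rows": [[0,-0.03,0,0,0,0],[-0.004,-0.09,0,0,0,0],[-0.01,-0.17,0,0,0,0],[-0.016,-0.25,0,0,0,0],[-0.022,-0.33,0,0,0,0],[-0.028,-0.41,0,0,0,0],[-0.034,-0.49,0,0,0,0],[-0.04,-0.55,0,0,0,0],[-0.044,-0.59,0,0,0,0],[-0.046,-0.61,0,0,0,0],[-0.046,-0.618,0,0,0,0],[-0.046,-0.618,0,0,0,0]]}}

```text
t: 13.83
position: [0.525, -0.3518, 0.0922]
ee_rot: [-2.296, -2.144, -0.0]
force: [0.7, 1.2, -4.5]
opening: 0.479
gripper_force: 34.9
```

Emit:
{"method": "jog_arm", "body": {"rows": [[0,0,-0.03,0,0,0],[0,0,-0.09,0,0,0],[0,0,-0.16,0,0,0],[0,0,-0.21,0,0,0],[0,0,-0.24,0,0,0],[0,0,-0.26,0,0,0],[0,0,-0.27,0,0,0],[0,0,-0.276,0,0,0],[0,0,-0.28,0,0,0],[0,0,-0.284,0,0,0],[0,0,-0.286,0,0,0],[0,0,-0.286,0,0,0]]}}

```text
t: 14.83
position: [0.525, -0.3521, 0.0211]
ee_rot: [2.296, 2.143, -0.0]
force: [0.1, 0.6, -5.4]
opening: 0.476
gripper_force: 34.9
```

Emit:
{"method": "jog_arm", "body": {"rows": [[0,0,-0.002,0,0,0],[0,0,-0.004,0,0,0],[0,0,-0.004,0,0,0]]}}

```text
t: 15.08
position: [0.5252, -0.3523, 0.0204]
ee_rot: [2.296, 2.143, -0.0]
force: [-0.3, -0.6, -1.3]
opening: 0.484
gripper_force: 34.9
```

Emit:
{"method": "jog_arm", "body": {"rows": [[0,0,0,0,0,0],[0,0,0,0,0,0],[0,0,0,0,0,0],[0,0,0,0,0,0],[0,0,0.04,0,0,0],[0,0,0.1,0,0,0],[0,0,0.2,0,0,0],[0,0,0.3,0,0,0],[0,0,0.3,0,0,0]], "fingers": 62}}

```text
t: 15.83
position: [0.5267, -0.3536, 0.1007]
ee_rot: [2.29, 2.138, 0.001]
force: [0.5, -0.3, 1.6]
opening: 0.706
gripper_force: 0.0
```

Emit:
{"method": "jog_arm", "body": {"rows": [[0.057,0.764,0.08,0,0,0],[0.057,0.764,0.08,0,0,0],[0.057,0.764,0.08,0,0,0],[0.057,0.764,0.08,0,0,0],[0.057,0.764,0.08,0,0,0],[0.057,0.764,0.08,0,0,0],[0.057,0.764,0.08,0,0,0],[0.057,0.764,0.08,0,0,0]]}}

```text
t: 16.5
position: [0.5394, -0.1618, 0.115]
ee_rot: [2.296, 2.143, -0.0]
force: [-0.2, -0.7, 0.3]
opening: 0.701
gripper_force: 0.0
```

Emit:
{"method": "jog_arm", "body": {"rows": [[0.057,0.764,0,0,0,0],[0.057,0.764,0,0,0,0],[0.057,0.764,0,0,0,0],[0.057,0.764,0,0,0,0],[0.057,0.764,0,0,0,0],[0.057,0.764,0,0,0,0],[0.057,0.764,0,0,0,0],[0.057,0.764,0,0,0,0],[0.057,0.764,0,0,0,0]]}}

```text
t: 17.25
position: [0.5537, 0.0281, 0.1146]
ee_rot: [2.299, 2.141, -0.0]
force: [1.1, 0.8, -0.1]
opening: 0.704
gripper_force: 0.0
```

Emit:
{"method": "jog_arm", "body": {"rows": [[0,0,-0.1,0,0,0],[0,0,-0.2,0,0,0],[0,0,-0.28,0,0,0],[0,0,-0.34,0,0,0],[0,0,-0.38,0,0,0],[0,0,-0.4,0,0,0],[0,0,-0.415,0,0,0],[0,0,-0.426,0,0,0],[0,0,-0.426,0,0,0]]}}

```text
t: 18.0
position: [0.5537, 0.0297, 0.0085]
ee_rot: [2.296, 2.143, 0.0]
force: [-1.0, 0.4, 0.5]
opening: 0.707
gripper_force: 0.0
```

Emit:
{"method": "jog_arm", "body": {"rows": [[0,0,0,0,0,0],[0,0,0,0,0,0],[0,0,0,0,0,0],[0,0,0,0,0,0],[0,0,0,0,0,0],[0,0,0,0,0,0],[0,0,0,0,0,0]], "fingers": 36, "squeeze": 20}}

```text
t: 18.58
position: [0.5539, 0.0299, 0.0088]
ee_rot: [2.296, 2.143, 0.001]
force: [-0.2, 0.0, 5.8]
opening: 0.491
gripper_force: 20.0
```

Emit:
{"method": "jog_arm", "body": {"rows": [[0,0,0.02,0,0,0],[0,0,0.06,0,0,0],[0,0,0.12,0,0,0],[0,0,0.18,0,0,0],[0,0,0.24,0,0,0],[0,0,0.28,0,0,0],[0,0,0.3,0,0,0],[0,0,0.3,0,0,0]]}}

```text
t: 19.25
position: [0.5538, 0.0299, 0.0843]
ee_rot: [2.296, 2.143, 0.001]
force: [0.6, 1.1, -1.4]
opening: 0.495
gripper_force: 20.0
```

Emit:
{"method": "jog_arm", "body": {"rows": [[0,-0.03,0,0,0,0],[-0.004,-0.09,0,0,0,0],[-0.01,-0.17,0,0,0,0],[-0.016,-0.25,0,0,0,0],[-0.022,-0.33,0,0,0,0],[-0.028,-0.41,0,0,0,0],[-0.034,-0.48,0,0,0,0],[-0.04,-0.54,0,0,0,0],[-0.046,-0.57,0,0,0,0],[-0.05,-0.59,0,0,0,0],[-0.05,-0.596,0,0,0,0],[-0.05,-0.596,0,0,0,0]]}}

```text
t: 20.25
position: [0.5408, -0.1189, 0.083]
ee_rot: [-2.296, -2.143, 0.0]
force: [-0.5, 1.7, -1.1]
opening: 0.49
gripper_force: 20.0
```

Emit:
{"method": "jog_arm", "body": {"rows": [[0,-0.03,0,0,0,0],[-0.004,-0.09,0,0,0,0],[-0.01,-0.17,0,0,0,0],[-0.016,-0.25,0,0,0,0],[-0.022,-0.33,0,0,0,0],[-0.028,-0.41,0,0,0,0],[-0.034,-0.48,0,0,0,0],[-0.04,-0.54,0,0,0,0],[-0.046,-0.57,0,0,0,0],[-0.05,-0.59,0,0,0,0],[-0.05,-0.596,0,0,0,0],[-0.05,-0.596,0,0,0,0]]}}

```text
t: 21.25
position: [0.5285, -0.2677, 0.0832]
ee_rot: [-2.296, -2.144, -0.0]
force: [-0.0, -0.2, -1.6]
opening: 0.495
gripper_force: 20.0
```

Emit:
{"method": "jog_arm", "body": {"rows": [[0,0,-0.03,0,0,0],[0,0,-0.09,0,0,0],[0,0,-0.16,0,0,0],[0,0,-0.22,0,0,0],[0,0,-0.26,0,0,0],[0,0,-0.28,0,0,0],[0,0,-0.29,0,0,0],[0,0,-0.298,0,0,0],[0,0,-0.304,0,0,0],[0,0,-0.308,0,0,0],[0,0,-0.308,0,0,0]]}}

```text
t: 22.17
position: [0.5288, -0.2682, 0.0068]
ee_rot: [2.296, 2.143, 0.0]
force: [0.1, -0.4, -0.7]
opening: 0.496
gripper_force: 20.0
```

Emit:
{"method": "jog_arm", "body": {"rows": [[0,0,0,0,0,0],[0,0,0,0,0,0],[0,0,0,0,0,0],[0,0,0,0,0,0],[0,0,0.04,0,0,0],[0,0,0.1,0,0,0],[0,0,0.2,0,0,0],[0,0,0.35,0,0,0],[0,0,0.45,0,0,0],[0,0,0.45,0,0,0]], "fingers": 60}}

```text
t: 23.0
position: [0.5304, -0.2694, 0.1251]
ee_rot: [2.289, 2.137, 0.002]
force: [-0.4, -0.7, 0.1]
opening: 0.68
gripper_force: 0.0
```

```bash
python3 - <<'E'
from h import *
im=get_image("scene");t=get_image("top")
def cr(i,c):
    f=np.ascontiguousarray(i["frame"][c[1]:c[3],c[0]:c[2],::-1]);return cv2.resize(f,None,fx=2.6,fy=2.6,interpolation=cv2.INTER_CUBIC)
cv2.imwrite("pics/s6.png",np.hstack([cr(im,(270,170,420,370)),cr(t,(255,145,405,345))]))
for i,n in((im,"s"),(t,"t")):
  for k,z in(("square_block",.013),("gauge_box",.021),("vee_anvil",.025),("round_block",.011)):
    for r in recognise(i,k)[:1]:
        b=r["box"];print(n,k,np.round(b),round(r["conf"],2),np.round(ray(i,(b[0]+b[2])/2,(b[1]+b[3])/2,z),3))
E
```

```text
s square_block [295. 196. 325. 214.] 0.73 [ 0.611 -0.018  0.013]
s gauge_box [348. 264. 381. 297.] 0.97 [ 0.521 -0.276  0.021]
s vee_anvil [378. 281. 411. 313.] 0.8 [ 0.533 -0.351  0.025]
s round_block [335. 308. 364. 331.] 0.67 [ 0.426 -0.317  0.011]
t square_block [288. 176. 314. 203.] 0.61 [ 0.615 -0.018  0.013]
```

View pics/s6.png

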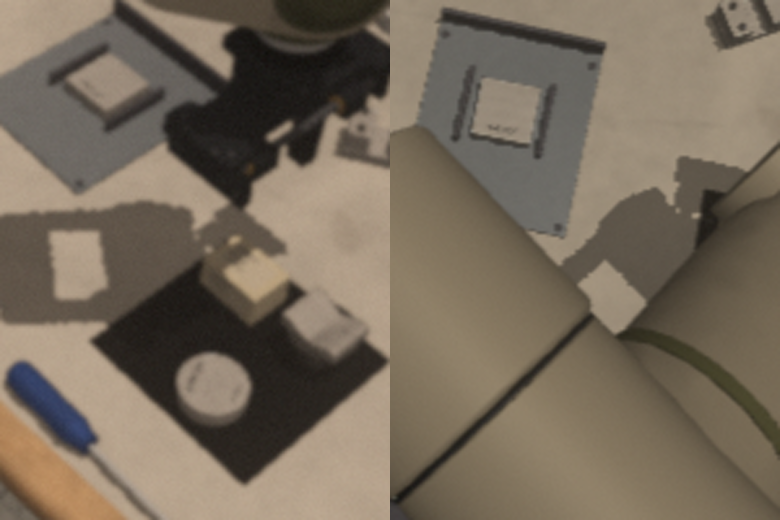

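Both now stand on the mat. In the top crop the square block is still between the cheeks, corners at about (482,77), (545,88), (535,143) and (472,133). I'll fit it exactly.

```bash
python3 - <<'E'
from h import *
im=get_image("top");f=im["frame"].astype(int)
l,t,r,b=282,170,318,208
m=((f[t:b,l:r,0]-f[t:b,l:r,2]>14)&(f[t:b,l:r].max(2)>110)).astype(np.uint8)
n,lab,st,_=cv2.connectedComponentsWithStats(m);i=1+st[1:,4].argmax();print(st[i])
c=max(cv2.findContours((lab==i).astype(np.uint8),0,2)[0],key=cv2.contourArea)[:,0]
w=np.array([ray(im,u+l,v+t,.021)[:2]*1000 for u,v in c],np.float32);print(cv2.minAreaRect(w),w.min(0),w.max(0))
E
```

```text
[  4   5  27  25 514]
((618.0728759765625, -12.598411560058594), (60.34892272949219, 59.2085075378418), 87.04413604736328) [587.63495 -43.59858] [648.4002    18.715664]
```

Emit:
{"method": "jog_arm", "body": {"rows": [[0.178,0.511,0,0,0,0],[0.178,0.511,0,0,0,0],[0.178,0.511,0,0,0,0],[0.178,0.511,0,0,0,0],[0.178,0.511,0,0,0,0],[0.178,0.511,0,0,0,0]], "fingers": 87}}

```text
t: 24.05
position: [0.5729, -0.1405, 0.1187]
ee_rot: [2.295, 2.145, -0.001]
force: [-0.7, -0.7, 0.4]
opening: 0.99
gripper_force: 0.0
```

Emit:
{"method": "jog_arm", "body": {"rows": [[0.178,0.511,0,0,0,0],[0.178,0.511,0,0,0,0],[0.178,0.511,0,0,0,0],[0.178,0.511,0,0,0,0],[0.178,0.511,0,0,0,0],[0.178,0.511,0,0,0,0],[0.178,0.511,0,0,0,0]]}}

```text
t: 24.63
position: [0.6171, -0.0149, 0.1187]
ee_rot: [2.299, 2.141, -0.001]
force: [-0.2, -0.9, -0.2]
opening: 0.987
gripper_force: 0.0
```

Emit:
{"method": "jog_arm", "body": {"rows": [[0,0,-0.12,0,0,0],[0,0,-0.24,0,0,0],[0,0,-0.34,0,0,0],[0,0,-0.4,0,0,0],[0,0,-0.43,0,0,0],[0,0,-0.45,0,0,0],[0,0,-0.45,0,0,0],[0,0,-0.45,0,0,0]]}}

```text
t: 25.3
position: [0.6179, -0.0133, 0.0072]
ee_rot: [2.296, 2.142, 0.001]
force: [-0.2, -0.2, 0.9]
opening: 0.983
gripper_force: 0.0
```

Now slowly further down, watching for contact. If the offset holds, the tips should meet the 5 mm plate at a reported z of about −0.014.

Emit:
{"method": "jog_arm", "body": {"rows": [[0,0,-0.006,0,0,0],[0,0,-0.012,0,0,0],[0,0,-0.018,0,0,0],[0,0,-0.024,0,0,0],[0,0,-0.03,0,0,0],[0,0,-0.03,0,0,0]]}}

```text
t: 25.8
position: [0.6173, -0.0124, -0.0015]
ee_rot: [-2.296, -2.144, 0.0]
force: [0.4, 0.4, -0.8]
opening: 0.985
gripper_force: 0.0
```

Emit:
{"method": "jog_arm", "body": {"rows": [[0,0,-0.006,0,0,0],[0,0,-0.012,0,0,0],[0,0,-0.018,0,0,0],[0,0,-0.024,0,0,0],[0,0,-0.03,0,0,0],[0,0,-0.034,0,0,0],[0,0,-0.034,0,0,0]]}}

```text
t: 26.38
position: [0.6174, -0.0125, -0.01]
ee_rot: [-2.296, -2.144, 0.0]
force: [-0.1, 0.1, 0.1]
opening: 0.987
gripper_force: 0.0
```

Emit:
{"method": "jog_arm", "body": {"rows": [[0,0,0,0,0,0],[0,0,0,0,0,0],[0,0,0,0,0,0],[0,0,0,0,0,0],[0,0,0,0,0,0],[0,0,0,0,0,0],[0,0,0,0,0,0],[0,0,0,0,0,0]], "fingers": 50, "squeeze": 35}}

```text
t: 27.05
position: [0.6177, -0.0126, -0.0096]
ee_rot: [2.296, 2.143, 0.001]
force: [1.7, 0.1, 0.1]
opening: 0.67
gripper_force: 35.0
```

Emit:
{"method": "jog_arm", "body": {"rows": [[0,0,0.02,0,0,0],[0,0,0.06,0,0,0],[0,0,0.12,0,0,0],[0,0,0.18,0,0,0],[0,0,0.24,0,0,0],[0,0,0.3,0,0,0],[0,0,0.34,0,0,0],[0,0,0.36,0,0,0],[0,0,0.36,0,0,0]]}}

```text
t: 27.8
position: [0.6177, -0.0125, 0.0814]
ee_rot: [2.295, 2.143, 0.001]
force: [-1.1, -0.4, -5.2]
opening: 0.665
gripper_force: 35.0
```

Emit:
{"method": "jog_arm", "body": {"rows": [[-0.012,0.02,0,0,0,0],[-0.04,0.07,0,0,0,0.001],[-0.08,0.14,0,0,0,0.002],[-0.12,0.21,0,0,0,0.003],[-0.16,0.29,0,0,0,0.004],[-0.2,0.36,0,0,0,0.005],[-0.24,0.43,0,0,0,0.006],[-0.28,0.5,0,0,0,0.006],[-0.3,0.54,0,0,0,0.006],[-0.316,0.568,0,0,0,0.006],[-0.321,0.577,0,0,0,0.006],[-0.321,0.577,0,0,0,0.006]]}}

```text
t: 28.8
position: [0.5371, 0.132, 0.0802]
ee_rot: [-2.255, -2.187, 0.0]
force: [-0.2, -0.8, -5.8]
opening: 0.671
gripper_force: 35.0
```

Emit:
{"method": "jog_arm", "body": {"rows": [[-0.012,0.02,0,0,0,0],[-0.04,0.07,0,0,0,0],[-0.08,0.14,0,0,0,0],[-0.12,0.21,0,0,0,0],[-0.16,0.29,0,0,0,0],[-0.2,0.36,0,0,0,0],[-0.24,0.43,0,0,0,0],[-0.28,0.5,0,0,0,0],[-0.3,0.54,0,0,0,0],[-0.316,0.568,0,0,0,0],[-0.321,0.577,0,0,0,0],[-0.321,0.577,0,0,0,0]]}}

```text
t: 29.8
position: [0.457, 0.2761, 0.0803]
ee_rot: [2.255, 2.187, 0.0]
force: [0.8, 0.0, -4.5]
opening: 0.666
gripper_force: 35.0
```

Emit:
{"method": "jog_arm", "body": {"rows": [[0,0,-0.03,0,0,0],[0,0,-0.09,0,0,0],[0,0,-0.16,0,0,0],[0,0,-0.22,0,0,0],[0,0,-0.26,0,0,0],[0,0,-0.29,0,0,0],[0,0,-0.304,0,0,0],[0,0,-0.31,0,0,0],[0,0,-0.314,0,0,0],[0,0,-0.318,0,0,0],[0,0,-0.318,0,0,0]]}}

```text
t: 30.72
position: [0.4572, 0.2761, 0.0012]
ee_rot: [2.255, 2.187, 0.001]
force: [0.5, -0.2, -6.2]
opening: 0.67
gripper_force: 35.0
```

Emit:
{"method": "jog_arm", "body": {"rows": [[0,0,-0.002,0,0,0],[0,0,-0.003,0,0,0],[0,0,-0.003,0,0,0]]}}

```text
t: 30.97
position: [0.4572, 0.2761, 0.0004]
ee_rot: [2.255, 2.187, 0.001]
force: [-0.5, 0.4, -2.0]
opening: 0.667
gripper_force: 35.0
```

Emit:
{"method": "jog_arm", "body": {"rows": [[0,0,0,0,0,0],[0,0,0,0,0,0],[0,0,0,0,0,0],[0,0,0,0,0,0],[0,0,0.04,0,0,0],[0,0,0.1,0,0,0],[0,0,0.2,0,0,0],[0,0,0.32,0,0,0],[0,0,0.4,0,0,0],[0,0,0.4,0,0,0]], "fingers": 72}}

```text
t: 31.8
position: [0.4588, 0.2767, 0.1048]
ee_rot: [2.253, 2.184, 0.012]
force: [0.8, 1.0, 1.5]
opening: 0.812
gripper_force: 0.0
```

Emit:
{"method": "jog_arm", "body": {"rows": [[-0.04,-0.793,0,0,0,-0.006],[-0.04,-0.793,0,0,0,-0.006],[-0.04,-0.793,0,0,0,-0.006],[-0.04,-0.793,0,0,0,-0.006],[-0.04,-0.793,0,0,0,-0.006],[-0.04,-0.793,0,0,0,-0.006],[-0.04,-0.793,0,0,0,-0.006],[-0.04,-0.793,0,0,0,-0.006]]}}

```text
t: 32.47
position: [0.4469, 0.0782, 0.0999]
ee_rot: [-2.296, -2.143, 0.0]
force: [0.0, -0.3, -0.4]
opening: 0.816
gripper_force: 0.0
```

```bash
python3 - <<'E'
from h import *
print(readout.state()["position"])
im=get_image("top");g=im["frame"].max(2);l,t,r,b=150,200,210,256
m=(g[t:b,l:r]>90).astype(np.uint8)
n,lab,st,_=cv2.connectedComponentsWithStats(m)
for i in range(1,n):
    x,y,w,h,a=st[i]
    if 250<a<900:
        c=max(cv2.findContours((lab==i).astype(np.uint8),0,2)[0],key=cv2.contourArea)[:,0]
        q=np.array([ray(im,u+l,v+t,.031)[:2]*1000 for u,v in c],np.float32);print("sq",cv2.minAreaRect(q))
m=((g[t:b,l:r]<90)|(lab>0)&(st[lab,4]<900)).astype(np.uint8)*255
c=max(cv2.findContours(m,0,2)[0],key=cv2.contourArea)[:,0]
q=np.array([ray(im,u+l,v+t,.015)[:2]*1000 for u,v in c],np.float32);print("plate",cv2.minAreaRect(q))
g2=g;l,t,r,b=395,255,430,300
m=(g[t:b,l:r]>90).astype(np.uint8);c=max(cv2.findContours(m,0,2)[0],key=cv2.contourArea)[:,0]
w=np.array([ray(im,u+l,v+t,.019)[:2]*1000 for u,v in c],np.float32);print(cv2.minEnclosingCircle(w))
save(im,"t7.png",1.4)
E
```

```text
[0.44687271 0.07816671 0.0999395 ]
plate ((459.5567321777344, 290.23358154296875), (79.58535766601562, 100.8829345703125), 87.55789947509766)
((428.5029602050781, -319.25421142578125), 30.38031768798828)
```

View pics/t7.png

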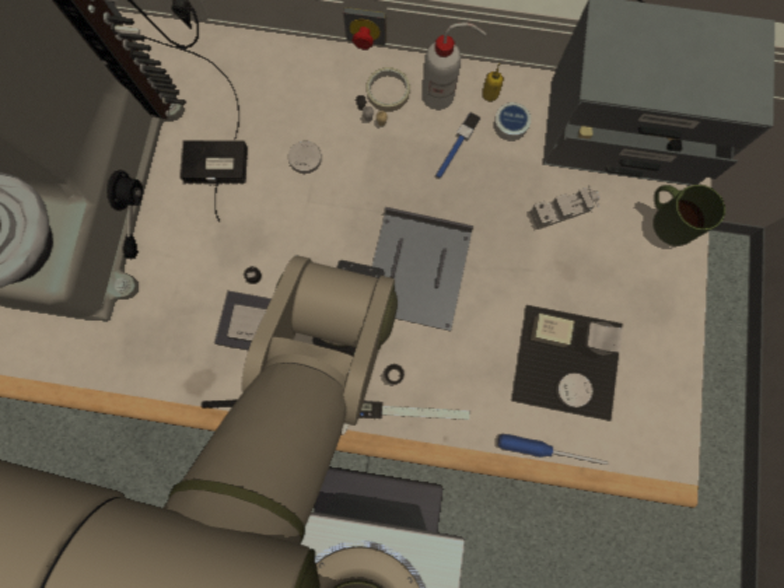

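The square block lies on the plate at (250,322), partly hidden by the arm. Box, anvil and round block all stand on the mat. On to the round block.

Emit:
{"method": "jog_arm", "body": {"rows": [[-0.037,-0.794,0,0,0,0],[-0.037,-0.794,0,0,0,0],[-0.037,-0.794,0,0,0,0],[-0.037,-0.794,0,0,0,0],[-0.037,-0.794,0,0,0,0],[-0.037,-0.794,0,0,0,0],[-0.037,-0.794,0,0,0,0],[-0.037,-0.794,0,0,0,0]]}}

```text
t: 33.18
position: [0.4378, -0.1194, 0.0998]
ee_rot: [-2.294, -2.145, -0.0]
force: [0.4, 0.5, 0.4]
opening: 0.819
gripper_force: 0.0
```

Emit:
{"method": "jog_arm", "body": {"rows": [[-0.037,-0.794,0,0,0,0],[-0.037,-0.794,0,0,0,0],[-0.037,-0.794,0,0,0,0],[-0.037,-0.794,0,0,0,0],[-0.037,-0.794,0,0,0,0],[-0.037,-0.794,0,0,0,0],[-0.037,-0.794,0,0,0,0],[-0.037,-0.794,0,0,0,0],[-0.037,-0.794,0,0,0,0]]}}

```text
t: 33.93
position: [0.429, -0.3171, 0.1001]
ee_rot: [-2.293, -2.146, -0.0]
force: [-0.2, -0.3, -0.7]
opening: 0.818
gripper_force: 0.0
```

```bash
python3 - <<'E'
from h import *
print(readout.state()["position"])
im=get_image("top");g=im["frame"].max(2);l,t,r,b=150,200,210,256
m=(g[t:b,l:r]>95).astype(np.uint8)
n,lab,st,_=cv2.connectedComponentsWithStats(m,connectivity=4)
for i in range(1,n):
    x,y,w,h,a=st[i]
    if 250<a<900:
        c=max(cv2.findContours((lab==i).astype(np.uint8),0,2)[0],key=cv2.contourArea)[:,0]
        q=np.array([ray(im,u+l,v+t,.031)[:2]*1000 for u,v in c],np.float32);print("sq",cv2.minAreaRect(q))
E
```

```text
[ 0.42903374 -0.31705535  0.10010002]
sq ((455.84954833984375, 276.3655090332031), (61.26650619506836, 59.36494827270508), 89.27133178710938)
```

Emit:
{"method": "jog_arm", "body": {"rows": [[0,0,-0.12,0,0,0],[0,0,-0.24,0,0,0],[0,0,-0.33,0,0,0],[0,0,-0.38,0,0,0],[0,0,-0.41,0,0,0],[0,0,-0.425,0,0,0],[0,0,-0.435,0,0,0],[0,0,-0.444,0,0,0],[0,0,-0.444,0,0,0]], "fingers": 76}}

```text
t: 34.73
position: [0.4287, -0.3193, -0.0105]
ee_rot: [2.296, 2.143, -0.0]
force: [-1.0, 0.2, -0.7]
opening: 0.861
gripper_force: 0.0
```

Emit:
{"method": "jog_arm", "body": {"rows": [[0,0,0,0,0,0],[0,0,0,0,0,0],[0,0,0,0,0,0],[0,0,0,0,0,0],[0,0,0,0,0,0],[0,0,0,0,0,0],[0,0,0,0,0,0]], "fingers": 50, "squeeze": 35}}

```text
t: 35.32
position: [0.4288, -0.3195, -0.0106]
ee_rot: [2.296, 2.143, 0.0]
force: [0.9, 0.4, 5.5]
opening: 0.659
gripper_force: 35.0
```

Emit:
{"method": "jog_arm", "body": {"rows": [[0,0,0.02,0,0,0],[0,0,0.06,0,0,0],[0,0,0.12,0,0,0],[0,0,0.18,0,0,0],[0,0,0.24,0,0,0],[0,0,0.3,0,0,0],[0,0,0.35,0,0,0],[0,0,0.38,0,0,0],[0,0,0.38,0,0,0]]}}

```text
t: 36.07
position: [0.4288, -0.3196, 0.0856]
ee_rot: [2.295, 2.142, -0.0]
force: [0.1, -0.7, -4.3]
opening: 0.651
gripper_force: 35.0
```

Emit:
{"method": "jog_arm", "body": {"rows": [[0.012,0.02,0,0,0,0],[0.04,0.07,0,0,0,0],[0.09,0.15,0,0,0,0],[0.14,0.23,0,0,0,0],[0.19,0.31,0,0,0,0],[0.24,0.39,0,0,0,0],[0.29,0.47,0,0,0,0],[0.33,0.54,0,0,0,0],[0.36,0.585,0,0,0,0],[0.374,0.606,0,0,0,0],[0.378,0.614,0,0,0,0],[0.378,0.614,0,0,0,0]]}}

```text
t: 37.07
position: [0.5227, -0.1655, 0.0835]
ee_rot: [-2.295, -2.144, 0.001]
force: [-0.5, 0.1, -3.4]
opening: 0.656
gripper_force: 35.0
```

Emit:
{"method": "jog_arm", "body": {"rows": [[0.012,0.02,0,0,0,0],[0.04,0.07,0,0,0,0],[0.09,0.15,0,0,0,0],[0.14,0.23,0,0,0,0],[0.19,0.31,0,0,0,0],[0.24,0.39,0,0,0,0],[0.29,0.47,0,0,0,0],[0.33,0.54,0,0,0,0],[0.36,0.585,0,0,0,0],[0.374,0.606,0,0,0,0],[0.378,0.614,0,0,0,0],[0.378,0.614,0,0,0,0]]}}

```text
t: 38.07
position: [0.6173, -0.0127, 0.0839]
ee_rot: [-2.297, -2.143, 0.001]
force: [-0.0, -0.4, -3.4]
opening: 0.649
gripper_force: 35.0
```

Emit:
{"method": "jog_arm", "body": {"rows": [[0,0,-0.03,0,0,0],[0,0,-0.09,0,0,0],[0,0,-0.16,0,0,0],[0,0,-0.23,0,0,0],[0,0,-0.29,0,0,0],[0,0,-0.33,0,0,0],[0,0,-0.35,0,0,0],[0,0,-0.358,0,0,0],[0,0,-0.364,0,0,0],[0,0,-0.368,0,0,0],[0,0,-0.37,0,0,0],[0,0,-0.37,0,0,0]]}}

```text
t: 39.07
position: [0.6177, -0.0123, -0.008]
ee_rot: [2.296, 2.143, 0.001]
force: [0.8, -0.4, -4.8]
opening: 0.65
gripper_force: 35.0
```

Emit:
{"method": "jog_arm", "body": {"rows": [[0,0,-0.002,0,0,0],[0,0,-0.002,0,0,0],[0,0,-0.002,0,0,0]]}}

```text
t: 39.32
position: [0.6178, -0.0123, -0.0085]
ee_rot: [2.296, 2.143, 0.001]
force: [-0.5, -0.5, 0.3]
opening: 0.655
gripper_force: 35.0
```

Emit:
{"method": "jog_arm", "body": {"rows": [[0,0,0,0,0,0],[0,0,0,0,0,0],[0,0,0,0,0,0],[0,0,0,0,0,0],[0,0,0.04,0,0,0],[0,0,0.1,0,0,0],[0,0,0.2,0,0,0],[0,0,0.32,0,0,0],[0,0,0.44,0,0,0],[0,0,0.44,0,0,0]], "fingers": 76}}

```text
t: 40.15
position: [0.6201, -0.0127, 0.108]
ee_rot: [2.29, 2.138, 0.01]
force: [0.4, -0.8, 0.9]
opening: 0.862
gripper_force: 0.0
```

Emit:
{"method": "jog_arm", "body": {"rows": [[-0.178,-0.511,0,0,0,0],[-0.178,-0.511,0,0,0,0],[-0.178,-0.511,0,0,0,0],[-0.178,-0.511,0,0,0,0],[-0.178,-0.511,0,0,0,0],[-0.178,-0.511,0,0,0,0]], "fingers": 62}}

```text
t: 40.65
position: [0.5731, -0.1398, 0.1013]
ee_rot: [2.298, 2.143, 0.001]
force: [-0.6, 0.4, 0.5]
opening: 0.707
gripper_force: 0.0
```

Emit:
{"method": "jog_arm", "body": {"rows": [[-0.178,-0.511,0,0,0,0],[-0.178,-0.511,0,0,0,0],[-0.178,-0.511,0,0,0,0],[-0.178,-0.511,0,0,0,0],[-0.178,-0.511,0,0,0,0],[-0.178,-0.511,0,0,0,0],[-0.178,-0.511,0,0,0,0],[-0.178,-0.511,0,0,0,0]]}}

```text
t: 41.32
position: [0.5293, -0.2657, 0.1011]
ee_rot: [-2.294, -2.147, -0.0]
force: [0.3, -0.3, -0.7]
opening: 0.702
gripper_force: 0.0
```

```bash
python3 - <<'E'
from h import *
print(readout.state()["position"])
im=get_image("top");f=im["frame"].astype(int)
l,t,r,b=282,168,318,208
m=((f[t:b,l:r,0]-f[t:b,l:r,2]>14)&(f[t:b,l:r].max(2)>110)).astype(np.uint8)
n,lab,st,_=cv2.connectedComponentsWithStats(m);i=1+st[1:,4].argmax();print(st[i])
c=max(cv2.findContours((lab==i).astype(np.uint8),0,2)[0],key=cv2.contourArea)[:,0]
w=np.array([ray(im,u+l,v+t,.021)[:2]*1000 for u,v in c],np.float32);print(cv2.minEnclosingCircle(w),w.min(0),w.max(0))
E
```

```text
[ 0.52932999 -0.26570786  0.10111164]
[  6   9  23  22 401]
((617.2379150390625, -11.874544143676758), 30.150598526000977) [587.5023  -40.69909] [645.80865   17.622244]
```

Emit:
{"method": "jog_arm", "body": {"rows": [[0,0,-0.1,0,0,0],[0,0,-0.2,0,0,0],[0,0,-0.27,0,0,0],[0,0,-0.32,0,0,0],[0,0,-0.35,0,0,0],[0,0,-0.365,0,0,0],[0,0,-0.376,0,0,0],[0,0,-0.376,0,0,0]]}}

```text
t: 42.03
position: [0.5288, -0.2676, 0.0072]
ee_rot: [2.296, 2.144, 0.0]
force: [-0.6, -0.8, -0.1]
opening: 0.701
gripper_force: 0.0
```

Emit:
{"method": "jog_arm", "body": {"rows": [[0,0,0,0,0,0],[0,0,0,0,0,0],[0,0,0,0,0,0],[0,0,0,0,0,0],[0,0,0,0,0,0],[0,0,0,0,0,0],[0,0,0,0,0,0]], "fingers": 36, "squeeze": 20}}

```text
t: 42.62
position: [0.5287, -0.268, 0.0076]
ee_rot: [2.296, 2.143, 0.0]
force: [-0.9, 0.5, 5.5]
opening: 0.494
gripper_force: 20.0
```

Emit:
{"method": "jog_arm", "body": {"rows": [[0,0,0.02,0,0,0],[0,0,0.06,0,0,0],[0,0,0.12,0,0,0],[0,0,0.18,0,0,0],[0,0,0.24,0,0,0],[0,0,0.28,0,0,0],[0,0,0.3,0,0,0],[0,0,0.3,0,0,0]]}}

```text
t: 43.28
position: [0.5288, -0.268, 0.0831]
ee_rot: [2.295, 2.143, 0.0]
force: [0.2, -0.5, -1.2]
opening: 0.496
gripper_force: 20.0
```

Emit:
{"method": "jog_arm", "body": {"rows": [[0,0.03,0,0,0,0],[0.004,0.09,0,0,0,0],[0.01,0.17,0,0,0,0],[0.016,0.25,0,0,0,0],[0.022,0.33,0,0,0,0],[0.028,0.41,0,0,0,0],[0.034,0.48,0,0,0,0],[0.04,0.54,0,0,0,0],[0.046,0.57,0,0,0,0],[0.05,0.59,0,0,0,0],[0.05,0.596,0,0,0,0],[0.05,0.596,0,0,0,0]]}}

```text
t: 44.28
position: [0.5409, -0.1186, 0.0819]
ee_rot: [-2.296, -2.144, 0.0]
force: [-0.3, -0.9, -1.1]
opening: 0.496
gripper_force: 20.0
```

Emit:
{"method": "jog_arm", "body": {"rows": [[0,0.03,0,0,0,0],[0.004,0.09,0,0,0,0],[0.01,0.17,0,0,0,0],[0.016,0.25,0,0,0,0],[0.022,0.33,0,0,0,0],[0.028,0.41,0,0,0,0],[0.034,0.48,0,0,0,0],[0.04,0.54,0,0,0,0],[0.046,0.57,0,0,0,0],[0.05,0.59,0,0,0,0],[0.05,0.596,0,0,0,0],[0.05,0.596,0,0,0,0]]}}

```text
t: 45.28
position: [0.5535, 0.0299, 0.082]
ee_rot: [2.297, 2.143, -0.0]
force: [0.3, -0.3, -1.8]
opening: 0.495
gripper_force: 20.0
```

Emit:
{"method": "jog_arm", "body": {"rows": [[0,0,-0.03,0,0,0],[0,0,-0.09,0,0,0],[0,0,-0.16,0,0,0],[0,0,-0.22,0,0,0],[0,0,-0.25,0,0,0],[0,0,-0.27,0,0,0],[0,0,-0.28,0,0,0],[0,0,-0.286,0,0,0],[0,0,-0.29,0,0,0],[0,0,-0.292,0,0,0],[0,0,-0.292,0,0,0]]}}

```text
t: 46.2
position: [0.5538, 0.0301, 0.0096]
ee_rot: [2.296, 2.143, 0.001]
force: [-0.8, -0.9, 0.6]
opening: 0.492
gripper_force: 20.0
```

Emit:
{"method": "jog_arm", "body": {"rows": [[0,0,0,0,0,0],[0,0,0,0,0,0],[0,0,0,0,0,0],[0,0,0,0,0,0],[0,0,0.04,0,0,0],[0,0,0.1,0,0,0],[0,0,0.2,0,0,0],[0,0,0.32,0,0,0],[0,0,0.4,0,0,0],[0,0,0.4,0,0,0]], "fingers": 62}}

```text
t: 47.03
position: [0.5554, 0.03, 0.1139]
ee_rot: [2.292, 2.14, 0.008]
force: [-0.2, -0.4, 0.5]
opening: 0.703
gripper_force: 0.0
```

Emit:
{"method": "jog_arm", "body": {"rows": [[-0.058,-0.764,0,0,0,0],[-0.058,-0.764,0,0,0,0],[-0.058,-0.764,0,0,0,0],[-0.058,-0.764,0,0,0,0],[-0.058,-0.764,0,0,0,0],[-0.058,-0.764,0,0,0,0],[-0.058,-0.764,0,0,0,0]]}}

```text
t: 47.62
position: [0.5385, -0.1616, 0.1085]
ee_rot: [-2.298, -2.14, 0.0]
force: [-0.4, -0.3, -0.3]
opening: 0.706
gripper_force: 0.0
```

Emit:
{"method": "jog_arm", "body": {"rows": [[-0.058,-0.764,0,0,0,0],[-0.058,-0.764,0,0,0,0],[-0.058,-0.764,0,0,0,0],[-0.058,-0.764,0,0,0,0],[-0.058,-0.764,0,0,0,0],[-0.058,-0.764,0,0,0,0],[-0.058,-0.764,0,0,0,0],[-0.058,-0.764,0,0,0,0],[-0.058,-0.764,0,0,0,0]]}}

```text
t: 48.37
position: [0.525, -0.3496, 0.1091]
ee_rot: [-2.294, -2.146, -0.0]
force: [0.3, 0.3, 0.5]
opening: 0.703
gripper_force: 0.0
```

Emit:
{"method": "jog_arm", "body": {"rows": [[0,0,-0.1,0,0,0],[0,0,-0.2,0,0,0],[0,0,-0.27,0,0,0],[0,0,-0.31,0,0,0],[0,0,-0.33,0,0,0],[0,0,-0.343,0,0,0],[0,0,-0.352,0,0,0],[0,0,-0.356,0,0,0],[0,0,-0.356,0,0,0]]}}

```text
t: 49.12
position: [0.5247, -0.3519, 0.0207]
ee_rot: [2.296, 2.143, 0.0]
force: [-0.3, 0.2, -0.2]
opening: 0.701
gripper_force: 0.0
```

Emit:
{"method": "jog_arm", "body": {"rows": [[0,0,0,0,0,0],[0,0,0,0,0,0],[0,0,0,0,0,0],[0,0,0,0,0,0],[0,0,0,0,0,0],[0,0,0,0,0,0],[0,0,0,0,0,0]], "fingers": 38, "squeeze": 35}}

```text
t: 49.7
position: [0.5249, -0.352, 0.0204]
ee_rot: [2.296, 2.143, 0.0]
force: [2.1, -0.0, 2.3]
opening: 0.476
gripper_force: 35.0
```

Emit:
{"method": "jog_arm", "body": {"rows": [[0,0,0.02,0,0,0],[0,0,0.06,0,0,0],[0,0,0.12,0,0,0],[0,0,0.18,0,0,0],[0,0,0.23,0,0,0],[0,0,0.26,0,0,0],[0,0,0.28,0,0,0],[0,0,0.28,0,0,0]]}}

```text
t: 50.37
position: [0.5245, -0.3518, 0.0908]
ee_rot: [2.296, 2.143, -0.0]
force: [-0.4, -0.5, -4.8]
opening: 0.478
gripper_force: 34.9
```

Emit:
{"method": "jog_arm", "body": {"rows": [[0,0.03,0,0,0,0],[0.004,0.09,0,0,0,0],[0.01,0.17,0,0,0,0],[0.016,0.25,0,0,0,0],[0.022,0.33,0,0,0,0],[0.028,0.41,0,0,0,0],[0.034,0.49,0,0,0,0],[0.04,0.55,0,0,0,0],[0.044,0.59,0,0,0,0],[0.046,0.61,0,0,0,0],[0.046,0.618,0,0,0,0],[0.046,0.618,0,0,0,0]]}}

```text
t: 51.37
position: [0.536, -0.1973, 0.09]
ee_rot: [2.296, 2.144, -0.0]
force: [0.1, 0.3, -4.7]
opening: 0.475
gripper_force: 34.9
```

Emit:
{"method": "jog_arm", "body": {"rows": [[0,0.03,0,0,0,0],[0.004,0.09,0,0,0,0],[0.01,0.17,0,0,0,0],[0.016,0.25,0,0,0,0],[0.022,0.33,0,0,0,0],[0.028,0.41,0,0,0,0],[0.034,0.49,0,0,0,0],[0.04,0.55,0,0,0,0],[0.044,0.59,0,0,0,0],[0.046,0.61,0,0,0,0],[0.046,0.618,0,0,0,0],[0.046,0.618,0,0,0,0]]}}

```text
t: 52.37
position: [0.5475, -0.0427, 0.09]
ee_rot: [2.296, 2.144, -0.0]
force: [0.2, -0.7, -5.5]
opening: 0.482
gripper_force: 34.9
```

Emit:
{"method": "jog_arm", "body": {"rows": [[0,0,-0.03,0,0,0],[0,0,-0.09,0,0,0],[0,0,-0.16,0,0,0],[0,0,-0.21,0,0,0],[0,0,-0.24,0,0,0],[0,0,-0.255,0,0,0],[0,0,-0.262,0,0,0],[0,0,-0.267,0,0,0],[0,0,-0.27,0,0,0],[0,0,-0.27,0,0,0]]}}

```text
t: 53.2
position: [0.5477, -0.0429, 0.0229]
ee_rot: [2.296, 2.143, 0.001]
force: [-0.2, -0.5, -4.7]
opening: 0.478
gripper_force: 34.9
```

Emit:
{"method": "jog_arm", "body": {"rows": [[0,0,-0.002,0,0,0],[0,0,-0.003,0,0,0],[0,0,-0.003,0,0,0]]}}

```text
t: 53.45
position: [0.5479, -0.0429, 0.0224]
ee_rot: [2.296, 2.143, 0.001]
force: [-0.0, -0.8, 0.5]
opening: 0.483
gripper_force: 34.9
```

Emit:
{"method": "jog_arm", "body": {"rows": [[0,0,0,0,0,0],[0,0,0,0,0,0],[0,0,0,0,0,0],[0,0,0,0,0,0],[0,0,0.04,0,0,0],[0,0,0.1,0,0,0],[0,0,0.2,0,0,0],[0,0,0.32,0,0,0],[0,0,0.44,0,0,0],[0,0,0.5,0,0,0],[0,0,0.5,0,0,0]], "fingers": 62}}

```text
t: 54.37
position: [0.549, -0.0431, 0.151]
ee_rot: [2.292, 2.14, 0.006]
force: [0.9, -0.0, 0.0]
opening: 0.706
gripper_force: 0.0
```

Emit:
{"method": "jog_arm", "body": {"rows": [[-0.2,-0.9,0.1,0,0,0],[-0.2,-0.9,0.1,0,0,0],[-0.2,-0.9,0.1,0,0,0],[-0.2,-0.9,0.1,0,0,0],[-0.2,-0.9,0.1,0,0,0],[-0.2,-0.9,0.1,0,0,0],[-0.2,-0.9,0.1,0,0,0],[-0.2,-0.9,0.1,0,0,0],[-0.2,-0.9,0.1,0,0,0],[-0.2,-0.9,0.1,0,0,0]]}}

```text
t: 55.2
position: [0.4976, -0.2664, 0.1714]
ee_rot: [-2.294, -2.145, -0.0]
force: [-0.4, -0.1, -0.4]
opening: 0.71
gripper_force: 0.0
```

```bash
python3 - <<'E'
from h import *
t=get_image("top");im=get_image("scene")
def cr(i,c,w,h):
    return cv2.resize(np.ascontiguousarray(i["frame"][c[1]:c[3],c[0]:c[2],::-1]),(w,h),interpolation=cv2.INTER_CUBIC)
cv2.imwrite("pics/fin.png",np.hstack([cr(t,(145,145,345,285),400,280),cr(im,(160,140,360,280),400,280)]))
cv2.imwrite("pics/fin.png",np.vstack([cv2.imread("pics/fin.png")[:,:800],np.hstack([cr(t,(255,155,335,237),310,310),cr(im,(255,170,335,250),310,310),np.zeros((310,180,3),np.uint8)])]))
for i in(t,im):
  for k in("gauge_box","vee_anvil","round_block","square_block"):
    print(k,[(np.round(r["box"]),round(r["conf"],2)) for r in recognise(i,k)[:1]])
E
```

```text
gauge_box [(array([267., 197., 292., 223.]), 0.88)]
vee_anvil [(array([297., 199., 318., 223.]), 0.76)]
round_block [(array([290., 178., 309., 199.]), 0.88)]
square_block [(array([167., 217., 193., 247.]), 0.95)]
gauge_box [(array([267., 192., 296., 218.]), 0.91)]
vee_anvil [(array([286., 202., 313., 231.]), 0.96)]
round_block [(array([298., 195., 321., 208.]), 0.52)]
square_block [(array([182., 165., 211., 185.]), 0.77)]
```

View pics/fin.png

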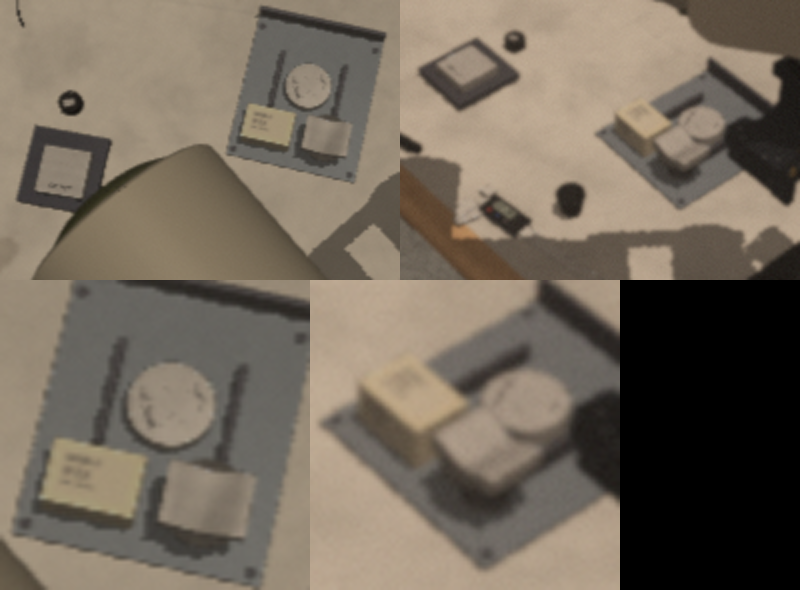

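The final picture shows the square block centred on the plate, the round block in the stall, box and anvil back in place and upright, and the loupe and specimen untouched. Their detected boxes are within about 3 px of the first pictures. Handing in.

```bash
python3 -c "
from bench import job_done
print(job_done())"
```

```text
the job is handed in; nothing more can be done
None
```

I handed the job in at about 55 s of the 131 s: the last pictures show the square block centred on the check plate, the round block in the stall, the anvil and box back in their places, and the loupe and specimen where they stood; the judge's result wasn't shown to me.

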